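Test the emergency stop of a jeweller's engraving machine

TASK

Test the engraving machine's emergency stop before the day's work. Press the three-lobed mushroom button in until it latches and take your fingers off it so that it is seen to stay in by itself; then push one of its lobes round clockwise until the button pops back out, and after that press the square reset key fully in and let it go. Push with the fingertips only, gently, without gripping the button; leave the round start key and the things standing about alone.

Things in the scene. Friction and masses are not known exactly. Their poses are not given: they have to be found in the camera images.
- stop_top (a point): Top centre of the red mushroom head, on its axis: z up, x along a lobe; moves and turns with the head. The head is a trefoil: round hub 32 mm across, three lobes 120 deg apart, each 15 mm wide with parallel sides and round end, reaching 32 mm from the axis. Lobes span from 2 to 17 mm below this point; the gaps between them are open down to the console.
- stop_mount (a point): Foot of the stop on the flat console top, on its axis, z up. With the button out the head's top is 40 mm above it. Under the head: steel stem 20 mm in diameter, collar 42 mm in diameter up to 10 mm high, flange 60 mm in diameter and 3 mm high.
- stop_plunger (a joint): How far the head is pushed in, m: 0 = out, 0.011 = bottomed. It takes 3 N to start and 6.5 N to bottom; pushed in past 0.009 with the head untwisted it is caught, and when let go it stays at about 0.008 until the head is twisted.
- stop_head (a joint): Twist of the head, rad, growing clockwise seen from above: 0 = rest, stop at 0.95. A soft spring (0.02 N m at rest, 0.05 N m at 0.6; the catch rubs a little too) turns it back to 0. Twisted past about 0.6 (35 deg) the latched button springs out by itself; if a finger pushing hard holds it down, it springs out as the finger eases back.
- reset_key_top (a point): Centre of the top face of the reset key: a white square cap 26 mm wide standing out of a square black bezel 36 mm wide and 10 mm high, with no guard; the face stands 20 mm above the console. z up, sides along x and y.
- reset_key (a joint): How far the reset key is pushed in, m: 0 = out, 0.006 = fully in (1.5 N to start, 5 N fully in; springs back).
- start_key_top (a point): Centre of the top face of the start key: white round cap 23 mm in diameter, sunk 4 mm inside a black guard ring 40 mm in diameter and 20 mm high. Not to be pressed. It and the reset key stand 95 mm apart, one nearer the console's front edge, one farther back; which is where differs.
- start_key (a joint): How far the start key is pushed in, m: 0 = out.
- engraver: White engraving machine, bolted down. Origin: centre of underside; x from its front (operator's side) to its back, y to its left. Base 300 (x) by 480 mm (y), flat top 70 mm up. Left half: console, stop at x -40, y 160 mm, keys at y 55, x -80 and 15 mm. Right half: cross table, vice, column and spindle arm up to 245 mm high (y -180 to -80, x -54 to 140 mm).
- ring_box: Closed blue ring box 52 x 52 x 44 mm, loose on the counter left of the machine; origin: centre of its underside. Bystander.
- loupe: Folding steel loupe, lens barrel 27 mm in diameter and 20 mm high with a case 36 x 24 x 14 mm beside it along x, loose on the counter in front of the machine; origin: centre of the barrel's underside. Bystander.
- stone_jar: Small glass jar with metal lid, 44 mm in diameter, 50 mm high, loose on the counter in front of the machine; origin: centre of its underside. Bystander.

How it is judged:
On the way, in this order (a step that is already met when the one before it is completed fails the run):
1. the stop button is latched in (more than 6 mm, untwisted) with the robot off it (value of joint stop_plunger above 0.006 m and value of joint stop_head below 0.15 rad and contact force between each of the fingers, the arm and stop_head below 0.3 N), for 0.2 s.
2. the latched head is twisted clockwise by more than 0.25 rad (value of joint stop_head above 0.25 rad and value of joint stop_plunger above 0.004 m).
3. the stop button has sprung out (within 1.5 mm) (value of joint stop_plunger below 0.0015 m), for 0.1 s.
4. the reset key is pressed in more than 4 mm with the stop button out (value of joint reset_key above 0.004 m and value of joint stop_plunger below 0.0015 m).
At the end, for the whole second after the job is handed in: The stop button is out again (within 1.5 mm) and turned back to rest (within 0.12 rad), and both keys are out (within 1.5 mm) (value of joint each of stop_plunger, reset_key, start_key below 0.0015 m and value of joint stop_head below 0.12 rad); the robot touches nothing.
It fails at once if the start key is pressed (more than 2.5 mm) (value of joint start_key above 0.0025 m).
It fails at once if the reset key is pressed (more than 3 mm) while the stop button is in (value of joint reset_key above 0.003 m and value of joint stop_plunger above 0.004 m).
It fails at once if the stop button is gripped or struck (more than 38 N of finger contact) (contact force between the fingers and stop_head above 38 N).
It fails at once if a bystander is lifted, carried or knocked (moved more than 25 mm) (distance of any of ring_box, loupe, stone_jar from where it was at the start of the episode above 0.025 m).
It also fails if it takes over 58 s, if anything falls off the work surface, if the arm or the gripper's body presses on something with over 40 N, if the wrist force passes 120 N, or if a joint passes its speed limit or range.

ROBOT

A 7-joint arm with a two-finger parallel gripper is mounted at the origin on the work surface. World frame = base frame: x ahead of the robot, y to its left, z up, the work surface at z = 0. Lengths are in m, angles in rad, forces in N, time in s.
With the tool pointing down it reaches from about 0.4 to 0.875 m from the base axis. Payload 4.4 kg.
Tool frame: the origin (TCP) lies between the finger pads; the fingertips stand 14 mm ahead of it and the grasp point (between the pads) lies 5 mm behind it; x points along the fingers, y is the direction in which the jaws open and shut, and the axes are right-handed (so a half turn about x gives the same grasp; the last joint's range is limited). The gripper opens to 85 mm and grips with 20 to 120 N. Pads are 22 mm wide; open, the fingers measure 114 mm over their backs; the gripper's body (76 mm by 85 mm) begins 54 mm behind the grasp point. The pads swing forward as they close: fully open they stand 13 mm farther back than shut.
Start: joints at [-1.242, 0.628, 0.038, 1.517, -0.027, 0.996, -0.02], TCP at [0.25, 0.6, 0.245] pointing down, gripper open.
Joint ranges: [-3.06, 3.06], [-0.37, 2.12], [-1.25, 1.32], [0.18, 2.47], [-1.1, 4.24], [0.23, 1.98], [-2.94, 2.94]. Speed limits (rad/s): [2.57, 2.57, 3.14, 3.14, 3.14, 3.14, 3.14].

INTERFACE

Orientations are given as [roll, pitch, yaw] about the fixed x, y, z axes, in that order (R = Rz(yaw) Ry(pitch) Rx(roll)).
In Python, from plant import manip gives the robot as it stands. Calls block until the motion is done:
- manip.reach(position, orientation): joint-space move of the TCP to a pose.
- manip.line_to(position, rot=None, vel=0.15, max_force=None): straight line of the TCP; rot=None keeps the orientation; vel is the mean speed in m/s. With max_force (N) it stops when the force on the tool has changed by that much, and returns True; else False.
- manip.movej(angles): joint-space move.
- manip.ungrasp() and manip.gripper_close(grip_force=None): open the fingers fully, or close them until they stop; grip_force is the grip in N (None keeps the last).
- manip.pause(seconds).
- manip.solve_ik(position, orientation): joint angles nearest the present ones, or None.
- manip.read_state(): the state.
- manip.camera(name): name is "scene" or "top" or "wrist"; returns a dict with "img" (400x640x3 uint8, blue, green, red), "K" (3x3 intrinsics, pixels), "R" (3x3) and "t" (3): a world point X has camera coordinates R X + t; the wrist camera has in their place "mount" (4x4, takes a point from camera to tool coordinates, whose origin is the TCP and whose axes are the tool frame's). Camera axes: x right, y down, z forward; pixel columns grow to the right and rows downward; lengths in m; the calibration is good to about 2 mm. A picture is of the moment at which its call begins: read the wrist's pose just before it. There is no depth.
A pose or a line that the arm cannot do raises manip.IKError and nothing moves.
- manip.sign_off(): hands the job in, once; it reports no verdict.
The state is a dict: "time_s": time; "joints": joint angles; "qvel": joint speeds; "effort": joint torques, N m; "tcp_pos": TCP position; "tcp_rot": TCP orientation; "ft_force": force on the tool from outside, world axes, zero at the start; "moment": the same for the moment, N m; "opening": finger opening in m.
Only numpy, scipy, OpenCV 4.12 (cv2) and the standard library are available. Lean on these libraries where they do the work, as an engineer would, in place of code of your own. Each camera call takes 0.05 s, during which the arm holds its last target.

## Working session

There is one attempt and no reset: what is moved stays moved. The work goes in short steps, each a Python script; the robot and the scene stay as the last script left them, time stands still between calls to the robot, and variables do not carry over. Pictures are saved under pics/ and viewed, and the job is handed in when it is done.

```bash
ls; mkdir -p pics
python3 - <<'E'
from plant import manip
import cv2
s=manip.read_state();print(s)
for n in ("scene","top","wrist"):
    c=manip.camera(n);cv2.imwrite(f"pics/{n}0.png",c["img"]);print(n,c["K"].tolist() if hasattr(c["K"],'tolist') else c["K"],c.get("R"),c.get("t"),c.get("mount"))
E
```

```text
pics
{'time_s': 0.0, 'joints': array([-1.24181461,  0.62935267,  0.03847572,  1.51838703, -0.02703828,
        0.99629477, -0.0200087 ]), 'qvel': array([-0.00019216,  0.00127971, -0.00059946,  0.00084772, -0.00239896,
       -0.00180568,  0.00012268]), 'effort': array([ 3.18036364e-04, -5.63398647e+01,  1.22653272e+00, -1.93433082e+01,
        1.11058663e-02,  1.09255873e-02, -1.15108094e-05]), 'tcp_pos': array([0.24974193, 0.59944855, 0.24437935]), 'tcp_rot': array([-1.56354965,  1.56887332, -1.95838865]), 'ft_force': array([ 0.04624059,  0.16933948, -0.64314931]), 'moment': array([-0.03244484, -0.03183611,  0.00972937]), 'opening': 0.08546985963380863}
scene [[377.22152648187705, 0.0, 321.9730507014126], [0.0, 377.22152648187705, 197.19790023963657], [0.0, 0.0, 1.0]] [[ 0.69776289  0.71626776  0.00935153]
 [ 0.55628762 -0.53359875 -0.63703725]
 [-0.45129928  0.44970309 -0.77077629]] [-0.33242287 -0.25212887  1.05482229] None
top [[459.57479152616133, 0.0, 330.1817076578776], [0.0, 459.57479152616133, 197.9779133710038], [0.0, 0.0, 1.0]] [[-0.00555208 -0.9995917  -0.02802874]
 [-0.99859078  0.00702154 -0.05260365]
 [ 0.05277898  0.02769718 -0.99822204]] [-0.00327134  0.49200908  1.04839705] None
wrist [[315.2789256478998, 0.0, 317.038973246531], [0.0, 315.2789256478998, 199.42897016099678], [0.0, 0.0, 1.0]] None None [[ 2.23613576e-04 -3.27101186e-01  9.44989293e-01 -1.29199293e-01]
 [ 9.99999746e-01 -5.66992853e-04 -4.32891204e-04  2.51924768e-04]
 [ 6.77401401e-04  9.44989150e-01  3.27100976e-01 -8.50512413e-02]
 [ 0.00000000e+00  0.00000000e+00  0.00000000e+00  1.00000000e+00]]
```

View pics/top0.png

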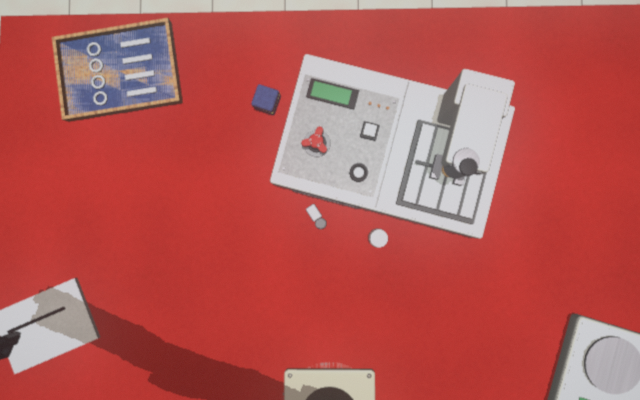

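View pics/scene0.png

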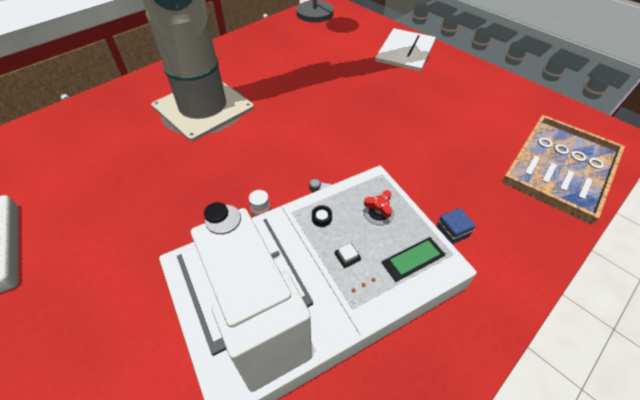

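View pics/wrist0.png

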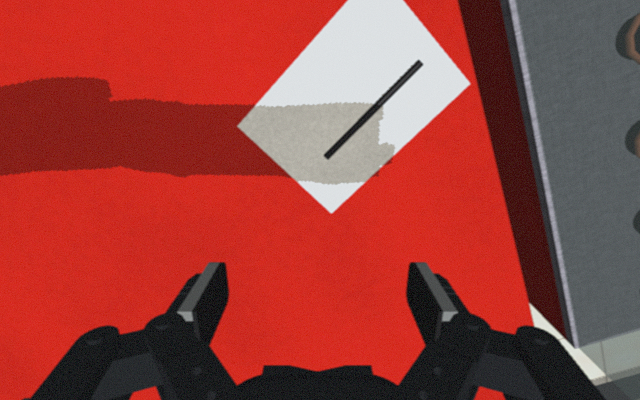

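Top view: stop at about (315,141), square reset key at (370,130), round start key (ring) at (358,172), ring box at (265,98), loupe at (317,216), jar at (379,238). The scene view agrees. Next I'll measure these.

```bash
cat > h.py <<'E'
import numpy as np,cv2
from scipy.spatial.transform import Rotation as Ro
def rpy(yaw):
    """tool down, jaw axis y at world angle yaw"""
    x=np.array([0,0,-1.]);y=np.array([np.cos(yaw),np.sin(yaw),0]);z=np.cross(x,y)
    return Ro.from_matrix(np.c_[x,y,z]).as_euler('xyz')
def camof(c,st=None):
    if c.get("R") is not None: R,t=np.array(c["R"]),np.array(c["t"]); return R.T,-R.T@t
    T=np.eye(4);T[:3,:3]=Ro.from_euler('xyz',st["tcp_rot"]).as_matrix();T[:3,3]=st["tcp_pos"]
    T=T@np.array(c["mount"]);return T[:3,:3],T[:3,3]
def cast(c,px,z,st=None):
    Rc,o=camof(c,st);d=Rc@np.linalg.inv(np.array(c["K"]))@np.array([px[0],px[1],1.]);return o+d*(z-o[2])/d[2]
E
python3 - <<'E'
from h import *
from plant import manip
c=manip.camera("top");im=c["img"]
cv2.imwrite("pics/topz.png",cv2.resize(im[40:250,250:530],None,fx=2.8,fy=2.8,interpolation=cv2.INTER_CUBIC))
for n,p,z in (("stop",(315,141),.105),("reset",(370,130),.09),("start",(358,172),.09),("box",(265,98),.044),("loupe",(320,223),.02),("jar",(379,238),.05)):
    print(n,cast(c,p,z).round(3))
hsv=cv2.cvtColor(im,cv2.COLOR_BGR2HSV)
print([cast(c,p,.07).round(3) for p in ((305,55),(271,182),(482,237),(514,103))])
E
```

```text
stop [0.609 0.023 0.105]
reset [ 0.634 -0.095  0.09 ]
start [ 0.543 -0.068  0.09 ]
box [0.719 0.14  0.044]
loupe [0.434 0.017 0.02 ]
jar [ 0.401 -0.115  0.05 ]
[array([0.808, 0.046, 0.07 ]), array([0.525, 0.122, 0.07 ]), array([ 0.402, -0.335,  0.07 ]), array([ 0.694, -0.411,  0.07 ])]
```

View pics/topz.png

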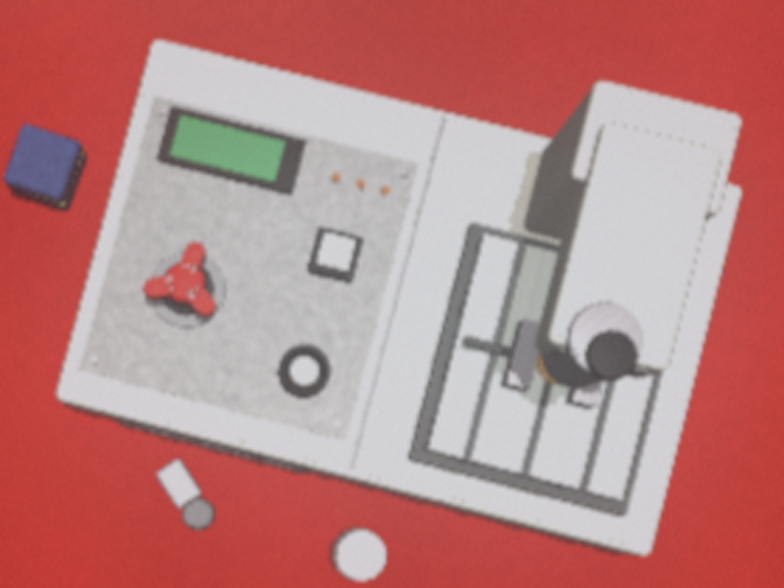

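Run:
```python
from h import *
from plant import manip
for y in (75,-105):
    print(y,manip.solve_ik([.55,-.03,.28],rpy(np.radians(y))))
manip.reach([.55,-.03,.28],rpy(np.radians(75)))
manip.gripper_close()
s=manip.read_state();c=manip.camera("wrist");cv2.imwrite("pics/w1.png",c["img"])
import pickle;pickle.dump((s,c),open("w1.pkl","wb"))
print(s["time_s"],s["tcp_pos"],s["tcp_rot"],s["joints"],s["opening"])
```

```text
75 [-0.11766264  0.45077239  0.1782296   1.75738552 -0.0956601   0.94184679
  1.40847108]
-105 [-0.5502265   0.58622165  0.89072007  1.76901198 -0.52174848  1.04127299
 -1.30004054]
3.4417 [ 0.54998347 -0.03004023  0.28003087] [-0.0875485   1.57076973 -0.34943529] [-0.11760822  0.45070554  0.17824241  1.75740462 -0.09564223  0.94186849
  1.4084406 ] -0.00012961645674011756<sys>:0: UserWarning: Gimbal lock detected. Setting third angle to zero since it is not possible to uniquely determine all angles.
```

View pics/w1.png

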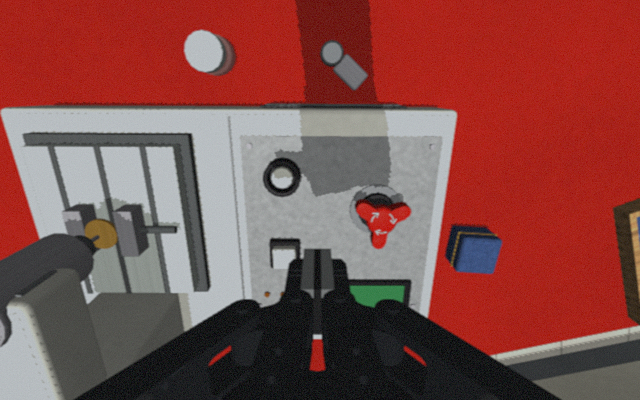

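The wrist view shows the stop at about (381,217), the reset key at (285,252) partly beside the fingers, and the start ring at (282,177). Next I'll segment them.

Run:
```python
from h import *
import pickle
s,c=pickle.load(open("w1.pkl","rb"));im=c["img"]
hsv=cv2.cvtColor(im,cv2.COLOR_BGR2HSV)
m=(((hsv[...,0]<8)|(hsv[...,0]>172))&(hsv[...,1]>130)).astype(np.uint8)
n,l,st,ce=cv2.connectedComponentsWithStats(m)
i=l[222,378];print(st[i],ce[i])
mm=(l==i).astype(np.uint8)
# rectify onto plane z=.107: 0.25mm px
def rect(z,cx,cy,half=.06,px=.0003):
    N=int(2*half/px);pts=[(cx-half,cy-half),(cx+half,cy-half),(cx-half,cy+half)]
    Rc,o=camof(c,s);K=np.array(c["K"])
    g=np.stack(np.meshgrid(cx-half+np.arange(N)*px,cy-half+np.arange(N)*px),-1)
    P=np.concatenate([g,np.full(g.shape[:2]+(1,),z)],-1)-o
    q=P@Rc@K.T;q=q[...,:2]/q[...,2:]
    return cv2.remap(im,q.astype(np.float32),None,cv2.INTER_CUBIC)
r=np.hstack([rect(.108,.609,.023),rect(.09,.634,-.095)])
cv2.imwrite("pics/r1.png",r)
print(cast(c,ce[i],.106,s))
```

```text
[ 356  199   55   50 1274] [381.14756672 218.13186813]
[0.60644302 0.02397684 0.106     ]
```

View pics/r1.png

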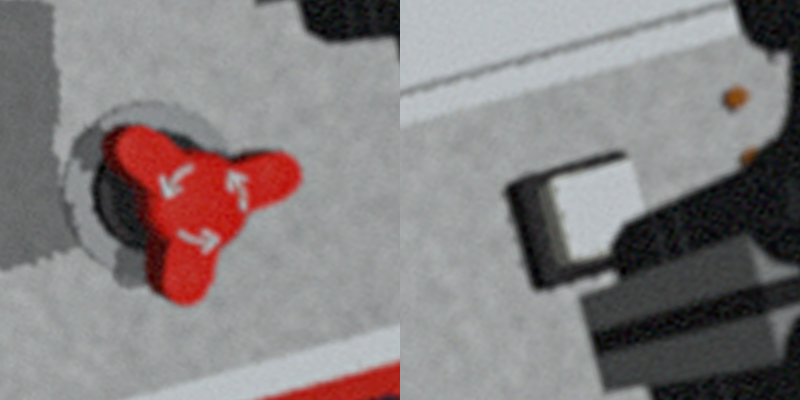

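Stop axis is at (0.6096, 0.0245), with lobes at about -19°, 101° and 221°. Reset is at (0.6353, -0.0915), which agrees with the machine geometry to under 1 mm. Now I'll press the stop.

```bash
python3 -W ignore - <<'E'
from h import *
from plant import manip
S=np.array([.6096,.0245]);r=rpy(np.radians(90))
manip.reach([*S,.16],r)
manip.line_to([*S,.130],vel=.06)
f0=manip.read_state()["ft_force"]
h=manip.line_to([*S,.108],vel=.02,max_force=12)
s=manip.read_state();print(h,s["tcp_pos"],s["ft_force"]-f0)
manip.line_to([*S,.15],vel=.08)
# retreat to look
manip.line_to([.56,.03,.20],vel=.2);manip.pause(.1)
s=manip.read_state();c=manip.camera("wrist");cv2.imwrite("pics/w2.png",c["img"])
import pickle;pickle.dump((s,c),open("w2.pkl","wb"))
print(s["time_s"],s["tcp_pos"],s["ft_force"]-f0)
E
```

```text
True [0.60993789 0.02450206 0.11311857] [-1.21772832 -0.742256    7.91142473]
6.85 [0.5605022  0.02986389 0.19900977] [0.73803062 0.5033559  0.43477499]
```

View pics/w2.png

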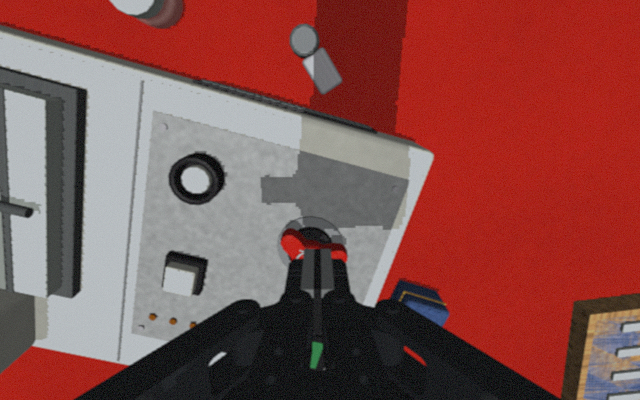

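The press bottomed at z=0.1131, where 0.113 was expected. The fingers hide the head in this picture, so I'll look from a clearer pose.

```bash
python3 -W ignore - <<'E'
from h import *
from plant import manip
manip.line_to([.64,.03,.24],vel=.2);manip.pause(.1)
s=manip.read_state();c=manip.camera("wrist");cv2.imwrite("pics/w3.png",c["img"][50:350,150:550])
im=c["img"]
N=400
def rect(z,cx,cy,half=.06,px=.0003):
    Rc,o=camof(c,s);K=np.array(c["K"])
    g=np.stack(np.meshgrid(cx-half+np.arange(N)*px,cy-half+np.arange(N)*px),-1)
    P=np.concatenate([g,np.full(g.shape[:2]+(1,),z)],-1)-o
    q=P@Rc@K.T;q=q[...,:2]/q[...,2:]
    return cv2.remap(im,q.astype(np.float32),None,cv2.INTER_CUBIC)
a=rect(.110,.6096,.0245);b=rect(.102,.6096,.0245)
for r in(a,b):
    cv2.circle(r,(200,200),107,(255,0,0),1)
    for t in(-19,101,221): cv2.line(r,(200,200),(int(200+107*np.cos(np.radians(t))),int(200+107*np.sin(np.radians(t)))),(255,255,0),1)
cv2.imwrite("pics/r3.png",np.hstack([a,b]))
print(s["time_s"])
E
```

```text
7.6
```

View pics/r3.png

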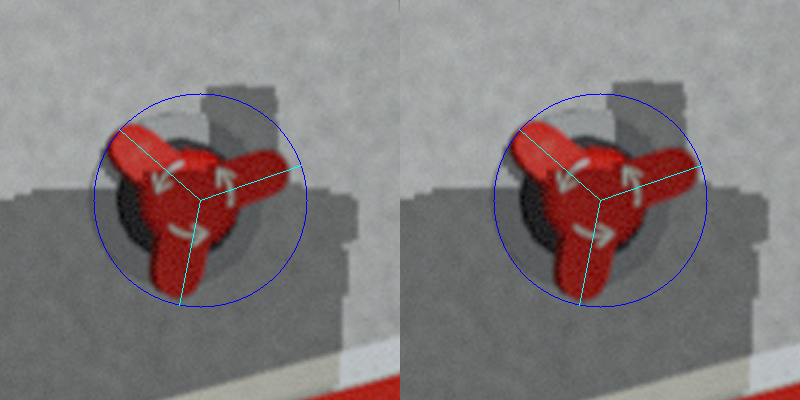

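With the z=0.102 assumption, the right-hand rectified view fits the head's lobes and centre, within about 1 mm. So the head is latched about 8 mm in, untwisted, with lobes still near -19°, 101° and 221°. Now the twist, on the 101° lobe.

```bash
python3 -W ignore - <<'E'
from h import *
from plant import manip
S=np.array([.6093,.0242]);T0=np.radians(101);R=.026
def pose(tw,d,z):
    a=T0-tw;u=np.array([np.cos(a),np.sin(a)]);v=np.array([-np.sin(a),np.cos(a)])
    return [*(S+R*u+d*v),z],rpy(a)
Z=.104
p,r=pose(0,.028,.17);manip.reach(p,r)
p,r=pose(0,.028,Z);print(manip.line_to(p,rot=r,vel=.08,max_force=6))
f0=manip.read_state()["ft_force"]
def show(k):
    s=manip.read_state();print(k,round(s["time_s"],2),s["tcp_pos"].round(4),(s["ft_force"]-f0).round(2))
for tw,d in((0,.020),(.15,.0185),(.3,.0185),(.45,.0185),(.6,.0185),(.72,.0185),(.8,.0185)):
    p,r=pose(tw,d,Z);h=manip.line_to(p,rot=r,vel=.03,max_force=15);show((tw,h))
    if h: break
manip.pause(.3);show("hold")
for tw,d in((.6,.0185),(.4,.0185),(.2,.0195),(0,.021),(0,.032)):
    p,r=pose(tw,d,Z);manip.line_to(p,rot=r,vel=.04);
show("back")
p,r=pose(0,.034,.17);manip.line_to(p,rot=r,vel=.12)
manip.line_to([.64,.03,.24],rot=rpy(np.pi/2),vel=.2);manip.pause(.1)
s=manip.read_state();c=manip.camera("wrist");im=c["img"];print(s["time_s"])
def rect(z,cx,cy,half=.06,px=.0003,N=400):
    Rc,o=camof(c,s);K=np.array(c["K"])
    g=np.stack(np.meshgrid(cx-half+np.arange(N)*px,cy-half+np.arange(N)*px),-1)
    P=np.concatenate([g,np.full(g.shape[:2]+(1,),z)],-1)-o
    q=P@Rc@K.T;q=q[...,:2]/q[...,2:]
    return cv2.remap(im,q.astype(np.float32),None,cv2.INTER_CUBIC)
a=rect(.110,.6096,.0245);b=rect(.102,.6096,.0245)
for r in(a,b):
    cv2.circle(r,(200,200),107,(255,0,0),1)
    for t in(-19,101,221): cv2.line(r,(200,200),(int(200+107*np.cos(np.radians(t))),int(200+107*np.sin(np.radians(t)))),(255,255,0),1)
cv2.imwrite("pics/r4.png",np.hstack([a,b]))
E
```

```text
False
(0, False) 9.51 [0.585  0.046  0.1042] [ 1.13  0.08 -2.16]
(0.15, False) 9.86 [0.5893 0.0494 0.1039] [-0.22 -0.06 -0.39]
(0.3, False) 10.17 [0.5933 0.0523 0.1039] [-0.46  0.85 -1.16]
(0.45, False) 10.47 [0.5977 0.0544 0.1039] [-0.81  1.17 -0.24]
(0.6, False) 10.78 [0.6027 0.0557 0.104 ] [-0.8   2.18  0.08]
(0.72, False) 11.06 [0.6064 0.0562 0.1041] [-0.09  1.94  0.26]
(0.8, False) 11.31 [0.6089 0.0563 0.104 ] [-1.16  2.76  0.84]
hold 11.61 [0.6089 0.0563 0.104 ] [-0.35  2.61  0.47]
back 13.43 [0.5728 0.0437 0.1041] [ 0.86  0.23 -1.09]
14.8833
```

View pics/r4.png

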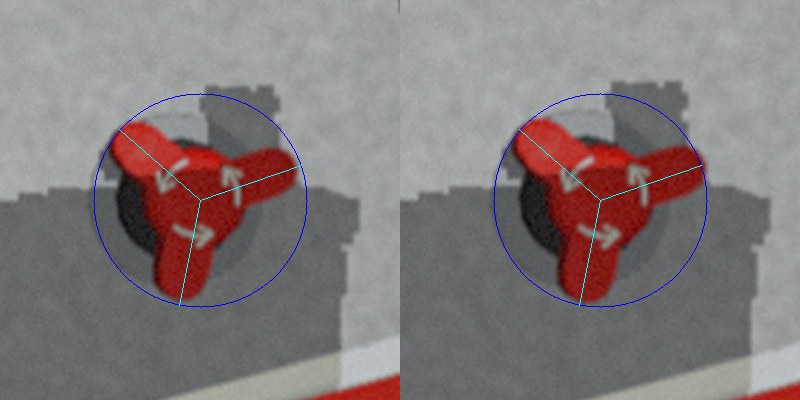

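The head has popped out. It now fits at z=0.110 the way it earlier fit at 0.102, and the lobes are back at their rest angles. Now the reset key.

```bash
python3 -W ignore - <<'E'
from h import *
from plant import manip
P=[.6353,-.0915];r=rpy(np.radians(75))
manip.reach([*P,.17],r)
manip.line_to([*P,.109],vel=.08);manip.pause(.1)
f0=manip.read_state()["ft_force"]
h=manip.line_to([*P,.095],vel=.02,max_force=10)
s=manip.read_state();print(h,s["tcp_pos"],(s["ft_force"]-f0).round(2))
manip.pause(.1);print((manip.read_state()["ft_force"]-f0).round(2),manip.read_state()["tcp_pos"])
manip.line_to([*P,.15],vel=.08)
manip.line_to([.62,-.03,.28],vel=.2);manip.pause(.1)
s=manip.read_state();c=manip.camera("wrist");print(s["time_s"]);cv2.imwrite("pics/w5.png",c["img"])
E
```

```text
True [ 0.63560647 -0.09156099  0.09809549] [-1.26  0.4   6.56]
[-2.3   0.41  6.8 ] [ 0.63562131 -0.09152848  0.09812881]
19.0333
```

View pics/w5.png

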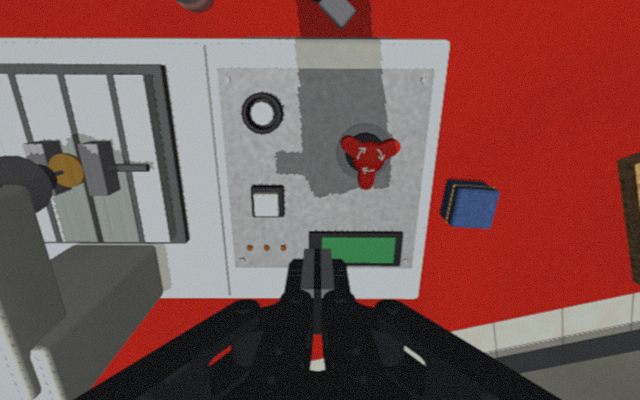

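The reset key bottomed at z=0.0981, where 0.098 means fully in, and was then let go. The last view shows the stop out at (368,155), the reset key standing proud at (267,203), the start key untouched at (262,112), and the arm clear of everything.

Run:
```python
from plant import manip
manip.sign_off()
print(manip.read_state()["time_s"])
```

```text
the job is handed in; nothing more can be done
the job is handed in; nothing more can be done
```

The emergency stop test is done and handed in. It took about 19 s, and `sign_off` gives no verdict.

- **Press and latch:** I pressed the hub with closed fingertips until it bottomed. The tool force had changed by about 12 N, and the tip was 11 mm below the head's rest height. I then lifted off, and the wrist picture showed the head staying in by about 8 mm, untwisted.
- **Twist and release:** I pushed the lobe nearest the machine's left side clockwise through about 0.8 rad, with about 3 N on the tool. After I backed off, the picture showed the head about 8 mm higher and turned back to rest.
- **Reset key:** I pressed it 5.9 mm in from its nominal face height (about 7 N on the tool) and let it go.

In the last picture the stop is out, both keys look out and the arm is clear. The ring box appears undisturbed. The loupe and jar are only partly in that view, but the arm went nowhere near them. How far the button and keys moved is judged from pictures and tip heights, as their joint values can't be read. No check failed; the pictures and positions agreed to about 1 mm.

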